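Load two housings into a gravity roller chute

ROBOT

A 6-joint arm with a two-finger parallel gripper is mounted at the origin on a cart in front of the work surface, level with it; the furniture and walls round the work are solid. World frame = base frame: x ahead of the robot, y to its left, z up, the work surface at z = 0. Lengths are in mm, angles in rad, forces in N, time in s.
With the tool pointing down it reaches from about 350 to 925 mm from the base axis. Payload 6.4 kg.
Tool frame: the origin (TCP) lies at the centre of the arm's flange, where the gripper is bolted on; the fingertips stand 199 mm ahead of it and the grasp point (between the pads) lies 180 mm ahead of it (arm.grip_depth is the distance from the TCP to the grasp point, in mm); z points along the fingers, y is the line along which they close (so a half turn about z gives the same grasp; the last joint's range is limited). The gripper opens to 94 mm and grips with 3 to 60 N. Pads are 16 mm wide; open, the fingers measure 119 mm over their backs; the gripper's body (75 mm by 177 mm) begins 78 mm behind the grasp point.
Start: joints at [1.069, 0.245, 1.558, -0, 1.339, -0.174], TCP at [209.273, 615.403, 404.655] pointing down, gripper open.
Joint ranges: [-3.13, 3.13], [-1.02, 2.26], [0.13, 2.54], [-0.95, 4.09], [0.21, 2.88], [-2.74, 2.74]. Speed limits (rad/s): [2.57, 2.57, 3.14, 3.14, 3.14, 3.14].

INTERFACE

Orientations are given as [roll, pitch, yaw] about the fixed x, y, z axes, in that order (R = Rz(yaw) Ry(pitch) Rx(roll)).
In Python, from rig import arm, snapshot, camera_info gives the robot as it stands.
- The arm moves only by the tool servo_tool, never from a script. Its argument "deltas" is a list of rows, each an object of numbers: "x", "y", "z": the shift along the tool's x, y, z in m; "rx", "ry", "rz": the turn, a rotation vector about the tool's x, y, z in degrees; "fingers": the closure in counts, from 0 (fully open) to 255 (shut). A call has exactly 8 rows; each row shifts and turns the commanded pose from where the row before left it, along the tool's axes as they then stand; what a row does not reach is not made up. A row lasts 1/8 s, in which the tool goes at most 62.5 mm and 10.7 degrees, less where a joint would pass 70% of its speed; a pose out of reach is approached as far as the arm can. A call with a gripper value outside its range is refused whole. The fingers move at their own pace and stop on an object; "grip_force" is the grip in N (left out, the last holds). Time passes only in rows, so rows that do not move let the fingers close, or fill a call up. It gives the time, the measured TCP pose, the force, the opening and the grip force at its end, in the units of the state.
- arm.sense(): the state, without advancing time (a new reading comes with each control period).
- snapshot(name): name is "side" or "top"; returns (picture, depth): 420x560x3 uint8, red, green, blue; 420x560 float32, mm along the optical axis (not along the pixel's ray), 0 where there is no reading.
- camera_info(name): a dict with "mtx" (3x3 intrinsics, pixels), "eye" and "rotation" of the camera in the world. Camera axes: x right, y up, looking along -z (the intrinsics and any distortion apply to the point x, -y, -z); pixel columns grow to the right and rows downward; lengths in mm; the calibration is good to about 2 mm. A picture is of the moment at which its call begins. camera_info takes no time and is no camera call.
- arm.close_job(): hands the job in; it is judged then, once.
The state is a dict: "time": time; "qpos": joint angles; "qd": joint speeds; "tau": joint torques, N m; "tool_pos": TCP position; "ee_rot": TCP orientation; "force": force on the tool from outside, world axes, zero at the start; "moment": the same for the moment, N m; "grip_width": finger opening in mm; "finger_force": force on a finger pad.
Only numpy, scipy, OpenCV 4.12 (cv2) and the standard library are available. Lean on these libraries where they do the work, as an engineer would, in place of code of your own. Each camera call takes 0.05 s, during which the arm holds its last target. There are 200 camera calls.

TASK

Slide the gate across the foot of the roller chute until it is fully shut. Then feed in the two housings that have a round boss on top, one after the other: lay each on the rollers at the flared upper end with its boss end pointing downhill and let it roll down on its own, so that the first stops against the gate and the second stops behind it. Leave the plain housing without a boss and everything else on the desk alone.

Things in the scene. Friction and masses are not known exactly. Their poses are not given: they have to be found in the camera images.
- lane: grey roller chute fixed to the desk, 240 x 65 mm; position and yaw vary. Origin: its middle, at desk height; x points uphill along it, z up. Roller tops form a plane rising 0.175 rad towards +x, 60 mm over the desk at the origin; rollers from x = -86 to +120 mm. Side plates rise 9 mm above that plane, 47 mm apart inside. Its foot (-x end) is open: parts run out unless the gate is shut
- lane_load (a point): point on the roller plane, on the centre line in the flared upper end (sides widen from 47 mm apart at x = 53 mm of the lane to 62 mm at 130 mm), 87 mm uphill of the lane origin, 75 mm over the desk: where to lay the centre of a housing's underside. Let go there, it rolls down by itself within about 2 s
- lane_front_place (a point): point on the roller plane, on the centre line, where the centre of a housing's underside rests when the housing lies against the shut gate (31 mm uphill of the gate plate, 49 mm over the desk)
- lane_second_place (a point): the same for the second housing, resting behind the first (62 mm further uphill, 59 mm over the desk)
- gate (a joint): slide of the gate, a steel plate 54 mm wide and 3 mm thick that stands 20 mm above the roller plane across the foot of the chute. 0 = fully shut (plate centred across the chute, at its stop), 0.055 = fully open (drawn out towards the lane's +y, left when looking uphill). Starts at 0.04 to 0.055, stays where it is left, takes 1 to 2 N to move
- gate_grip (a point): centre of the black round grip, 11 to 14 mm thick, that stands on the middle of the gate plate, square to the roller plane, about 84 mm over the desk; the grip reaches 19 mm below and 10 mm above this point. It moves with the gate; clear all round
- housing_a: housing half of beige or grey plastic lying flat, open side down: 42 mm along its x, 62 mm along its y, 24 mm tall, about 0.12 kg. A round boss 3 mm tall stands on its top near its +y end; slots near the other. Origin: centre of its underside. The three housings share three places on a stack of paper (top 7 mm over the desk) at the right; which lies where varies
- housing_b: housing half of beige or grey plastic lying flat, open side down: 42 mm along its x, 62 mm along its y, 24 mm tall, about 0.12 kg. A round boss 3 mm tall stands on its top near its +y end; slots near the other. Origin: centre of its underside. The three housings share three places on a stack of paper (top 7 mm over the desk) at the right; which lies where varies
- housing_plain: the plain housing half of grey plastic, 42 x 62 x 24 mm, same shell and cooling slots but no boss: to be left where it lies
- hex_nut_1: plain steel hexagon nut, 22 x 24 x 12 mm, lying at the right in front of the housings
- bushing_2: grey stepped bushing, 30 mm across and 30 mm tall, standing in front of the housings
- screwdriver_blue: screwdriver with blue handle, 201 mm long, at the front edge of the desk
- torch: hexagonal pocket torch, 120 mm long, lying behind the cream appliance
- c_clamp: dark grey C-clamp, 153 mm long, lying behind the cream appliance
Things that resemble listed ones, but are neither listed nor needed, are in the scene too. Leave any brown look-alike of the housing_a alone.

How it is judged:
By the outcome, as a careful person would: the job done as asked, in the order asked, and still so for the second after the job is handed in, with the robot touching nothing.
It also fails if it takes over 64 s, if anything falls off the work surface, if the arm or the gripper's body presses on something with over 40 N, if the wrist force passes 120 N, or if a joint passes its speed limit or range.

## Working session

There is one attempt and no reset: what is moved stays moved. The work goes in short steps, Python scripts to look and compute and a tool call to move; the robot and the scene stay as the last step left them, time stands still between calls to the robot, and variables do not carry over. Pictures are saved under pics/ and viewed, at most 10 in all, crops included, and the job is handed in when it is done.

Besides the shell and the picture viewer there is one more tool, called after ">>>" as name(argument=value, ...) on one line, values as JSON. servo_tool: Moves the arm, as the interface text tells. Its arguments: {"type":"object","properties":{"deltas":{"type":"array","items":{"type":"object","properties":{"x":{"type":"number"},"y":{"type":"number"},"z":{"type":"number"},"rx":{"type":"number"},"ry":{"type":"number"},"rz":{"type":"number"},"fingers":{"type":"number"}}}},"grip_force":{"type":"number"}},"required":["deltas"]}

```bash
mkdir -p pics; ls
cat > h.py <<'E'
import numpy as np, cv2
from rig import arm, snapshot, camera_info
def save(n,name):
    p,d=snapshot(n); cv2.imwrite(f'pics/{name}.png',cv2.cvtColor(p,cv2.COLOR_RGB2BGR)); np.save(f'pics/{name}_d.npy',d); return p,d
def ray(n,u,v):
    c=camera_info(n); K=np.array(c['mtx']); x=(u-K[0,2])/K[0,0]; y=(v-K[1,2])/K[1,1]
    return np.array(c['eye']), np.array(c['rotation'])@np.array([x,-y,-1.])
def onz(n,u,v,z):
    e,r=ray(n,u,v); return e+r*(z-e[2])/r[2]
def dep(n,d,u,v):
    e,r=ray(n,u,v); return e+r*d[int(v),int(u)]
def cloud(n,d):
    c=camera_info(n); K=np.array(c['mtx']); v,u=np.mgrid[:d.shape[0],:d.shape[1]]
    r=np.stack([(u-K[0,2])/K[0,0],-(v-K[1,2])/K[1,1],-np.ones(d.shape)],-1)@np.array(c['rotation']).T
    return np.array(c['eye'])+r*d[...,None]
E
python3 - <<'E'
from h import *
for n in ('side','top'):
    save(n,n+'0'); c=camera_info(n); print(n,c)
s=arm.sense(); print(s)
E
```

```text
pics
side {'mtx': array([[522.00775383,   0.        , 273.3376716 ],
       [  0.        , 522.00775383, 213.75851271],
       [  0.        ,   0.        ,   1.        ]]), 'eye': array([-253.77713734, -571.51422542, 1052.06163921]), 'rotation': array([ 0.80968394,  0.01701953, -1.0395126 ])}
top {'mtx': array([[538.92387363,   0.        , 276.81275325],
       [  0.        , 538.92387363, 212.82881256],
       [  0.        ,   0.        ,   1.        ]]), 'eye': array([ 511.00472896,  -46.59305213, 1626.65521737]), 'rotation': array([ 0.04952228, -0.00890451, -1.57650195])}
{'time': 0.1, 'qpos': array([ 1.06889902e+00,  2.45732223e-01,  1.55889586e+00, -2.01236193e-05,
        1.33870084e+00, -1.74104621e-01]), 'qd': array([ 0.00050078, -0.00244774, -0.00171812,  0.00151943,  0.00279791,
       -0.00141054]), 'tau': array([ 1.77220172e-04, -4.16919315e+01, -3.15523016e+01,  6.87185512e-02,
        3.09741427e-02, -8.33723243e-05]), 'tool_pos': array([209.16852801, 615.20848791, 403.66092126]), 'ee_rot': array([-3.13987924e+00, -2.81488445e-04,  2.81380438e+00]), 'force': array([-0.3284504 ,  0.11977987,  0.39289066]), 'moment': array([-0.004822  ,  0.04858366, -0.00066843]), 'finger_force': 0.0, 'grip_width': 93.96342110321817}
```

```bash
python3 - <<'E'
s=open('h.py').read()
s=s.replace("import numpy as np, cv2","import numpy as np, cv2\nfrom scipy.spatial.transform import Rotation as Ro").replace("np.array(c['rotation'])","Ro.from_euler('xyz',c['rotation']).as_matrix()")
open('h.py','w').write(s)
E
python3 - <<'E'
from h import *
d=np.load('pics/top0_d.npy'); print(dep('top',d,280,60),dep('top',d,280,200))
E
```

```text
[1058.68548321  -73.89183988    5.50301612] [626.8869179  -70.68200093  47.33914327]
```

View pics/top0.png

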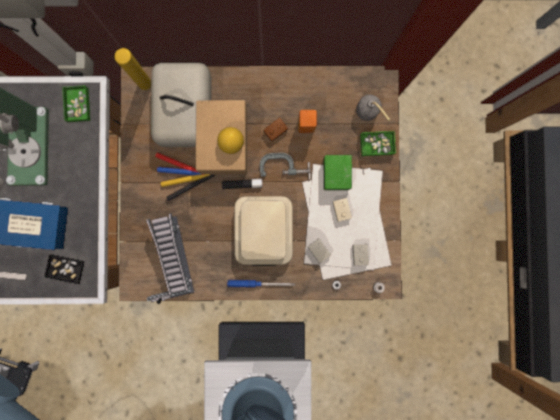

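View pics/side0.png

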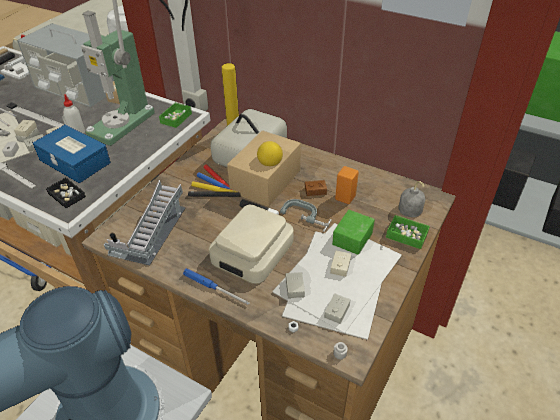

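The top view shows the chute from its upper end at (162,220) to its foot at (178,292), with the gate knob near (155,297). Things that could pass for a bossed housing: beige (343,210), grey (319,250), grey (362,253), and the brown look-alike (276,129), which is excluded. I'll check the three in one close crop.

Run:
```python
from h import *
t=cv2.imread('pics/top0.png'); s=cv2.imread('pics/side0.png')
def c(i,x,y,w,h): return cv2.resize(i[y:y+h,x:x+w],(400,300),interpolation=cv2.INTER_CUBIC)
g=np.vstack([np.hstack([c(t,300,195,100,75),c(s,270,240,100,75)]),np.hstack([c(t,130,213,120,90),c(s,95,175,120,90)])])
cv2.imwrite('pics/crop1.png',g)
d=np.load('pics/top0_d.npy'); C=cloud('top',d)
for u,v in [(343,210),(319,250),(362,253),(265,230),(330,220),(155,297),(172,258),(200,270)]: print(u,v,C[v,u].round(1))
```

```text
343 210 [ 597.5 -258.2   28. ]
319 250 [ 479.2 -185.9   24.8]
362 253 [ 469.6 -313.3   26.4]
265 230 [538.5 -26.6  78.2]
330 220 [ 568.8 -221.7    4.4]
155 297 [345.1 296.5  36.9]
172 258 [459.3 243.   60.2]
200 270 [421.  169.9   1.6]
```

View pics/crop1.png

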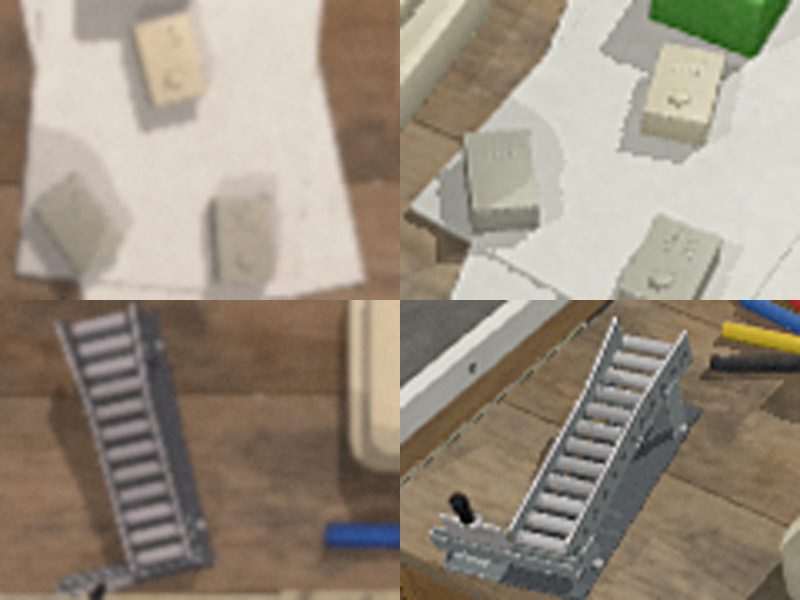

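```bash
cat > m.py <<'E'
from h import *
D={n:np.load(f'pics/{n}0_d.npy') for n in('top','side')}
I={n:cv2.imread(f'pics/{n}0.png') for n in D}
C={n:cloud(n,D[n]) for n in D}
for n in D:
    P=C[n]; img=I[n].astype(int)
    m=(P[...,0]>330)&(P[...,0]<640)&(P[...,1]>170)&(P[...,1]<350)&(P[...,2]>30)&(P[...,2]<110)&(D[n]>0)
    Q=P[m]; 
    (c,sz,a)=cv2.minAreaRect(Q[:,:2].astype(np.float32)); print(n,len(Q),Q.min(0).round(),Q.max(0).round(),c,sz,a)
    # iterative lane fit
    ax=np.array([1,0.2]);cen=Q[:,:2].mean(0)
    for _ in range(6):
        ax/=np.linalg.norm(ax); no=np.array([-ax[1],ax[0]])
        s=(Q[:,:2]-cen)@ax; t=(Q[:,:2]-cen)@no
        k=(s>-75)&(s<90)
        # centre line by bins
        S=[];T=[];W=[]
        for b in np.arange(-75,90,15):
            q=k&(s>=b)&(s<b+15)
            if q.sum()>8: S.append(b+7.5);T.append((np.percentile(t[q],3)+np.percentile(t[q],97))/2);W.append(np.percentile(t[q],97)-np.percentile(t[q],3))
        p=np.polyfit(S,T,1); cen=cen+no*p[1]; ax=ax+no*p[0]
    ax/=np.linalg.norm(ax);no=np.array([-ax[1],ax[0]])
    s=(Q[:,:2]-cen)@ax;t=(Q[:,:2]-cen)@no
    print(' cen',cen.round(1),'yaw',np.arctan2(ax[1],ax[0]).round(3),'s',s.min().round(),s.max().round(),np.round(W))
    k=(abs(t)<16)&(s>-70)
    pf=np.polyfit(s[k],Q[k,2],1); r=Q[k,2]-np.polyval(pf,s[k]); k2=np.where(k)[0][r>-3]
    pf=np.polyfit(s[k2],Q[k2,2],1); print(' slope',pf, 's at z60',(60-pf[1])/pf[0])
    dark=m*0+((img.max(-1)<60)&(P[...,0]>310)&(P[...,0]<420)&(P[...,1]>220)&(P[...,1]<340)&(P[...,2]>45))
    v,u=np.where(dark); print(' dark',len(u),u.mean() if len(u) else 0,v.mean() if len(v) else 0,np.c_[u,v,P[v,u].round()].astype(int).tolist()[:40])
# housings
for n in D:
    P=C[n]
    for nm,(x,y) in dict(beige=(597,-258),grey=(470,-313),plain=(479,-186)).items():
        m=(np.hypot(P[...,0]-x,P[...,1]-y)<45)&(P[...,2]>22)&(P[...,2]<42)
        Q=P[m]; c,sz,a=cv2.minAreaRect(Q[:,:2].astype(np.float32)); print(n,nm,len(Q),np.round(c,1),np.round(sz,1),round(a,1),np.median(Q[:,2]).round(1))
E
python3 m.py
```

```text
top 1388 [334. 198.  30.] [589. 323. 105.] (456.7061767578125, 282.35845947265625) (244.37664794921875, 127.41826629638672) 11.859650611877441
 cen [462.6 250.3] yaw 0.232 s -120.0 124.0 [53. 52. 51. 52. 52. 53. 53. 52. 54. 57. 62.]
 slope [ 0.17853841 61.69853769] s at z60 -9.513569894611551
 dark 8 159.0 300.5 [[159, 299, 345, 274, 88], [160, 299, 344, 272, 83], [159, 300, 343, 273, 94], [160, 300, 342, 270, 92], [158, 301, 340, 275, 96], [159, 301, 340, 273, 94], [158, 302, 337, 275, 95], [159, 302, 337, 273, 93]]
side 1784 [330. 197.  30.] [590. 324.  96.] (455.66571044921875, 282.3186950683594) (249.2359161376953, 128.69940185546875) 11.846100807189941
 cen [452.1 249.4] yaw 0.232 s -113.0 134.0 [54. 53. 53. 54. 54. 54. 53. 54. 54. 57. 62.]
 slope [ 0.1758813  57.73829703] s at z60 12.859257784905921
 dark 37 113.1891891891892 236.94594594594594 [[111, 233, 336, 279, 96], [112, 233, 339, 279, 93], [110, 234, 333, 280, 94], [111, 234, 335, 279, 93], [112, 234, 338, 278, 91], [113, 234, 337, 274, 93], [114, 234, 339, 272, 94], [110, 235, 331, 279, 93], [111, 235, 333, 278, 92], [1
[... 336 characters left out ...]
[112, 238, 330, 273, 86], [113, 238, 333, 273, 83], [114, 238, 334, 271, 83], [115, 238, 341, 276, 75], [113, 239, 334, 277, 76], [114, 239, 336, 275, 75], [115, 239, 336, 271, 78], [116, 239, 341, 274, 72], [113, 240, 335, 280, 70], [114, 240, 335, 275, 72], [115, 240, 339, 276, 69], [116, 240, 338, 271, 72], [114, 241, 335, 276, 69], [115, 241, 337, 274, 68], [116, 241, 335, 267, 74]]
top beige 295 [ 600.6 -254. ] [61.5 42.1] 14.2 31.3
top grey 305 [ 466.5 -307.7] [61.6 43. ] 3.4 31.6
top plain 301 [ 478.7 -185.1] [62.  42.2] 34.7 31.2
side beige 323 [ 598.6 -252.9] [66.8 42.2] 13.8 29.9
side grey 412 [ 464.5 -306.7] [66.4 42.6] 2.9 29.9
side plain 360 [ 476.7 -184.1] [66.7 42.6] 35.2 29.5
```

```bash
cat > p.py <<'E'
from h import *
o=np.array([457,249.5]);ya=.232;ax=np.array([np.cos(ya),np.sin(ya)]);no=np.array([-ax[1],ax[0]])
def proj(n,X):
    c=camera_info(n);K=c['mtx'];R=Ro.from_euler('xyz',c['rotation']).as_matrix();q=(X-c['eye'])@R
    return np.c_[K[0,0]*q[:,0]/-q[:,2]+K[0,2],-K[1,1]*q[:,1]/-q[:,2]+K[1,2]]
if __name__=='__main__':
  from scipy.signal import find_peaks
  for n in('top','side'):
    g=cv2.cvtColor(cv2.imread(f'pics/{n}0.png'),cv2.COLOR_BGR2GRAY).astype(np.float32)
    s=np.arange(-140,160.); a=0
    for t in(-12,-6,0,6,12):
        xy=o+s[:,None]*ax+t*no; X=np.c_[xy,60+s*np.tan(.175)]; p=proj(n,X).astype(np.float32)
        a=a+cv2.remap(g,p[:,:1],p[:,1:],cv2.INTER_LINEAR)[:,0]/5
    pk=find_peaks(a,prominence=6)[0]; print(n,[(int(s[i]),int(a[i])) for i in pk]); print('minima',[(int(s[i]),int(a[i])) for i in find_peaks(-a,prominence=6)[0]])
  # t profile across middle with edges
E
python3 p.py
```

```text
top [(-90, 159), (-71, 160), (-52, 159), (-33, 145), (-14, 146), (4, 145), (23, 146), (41, 145), (60, 145), (79, 159), (97, 158), (116, 159)]
minima [(-108, 69), (-80, 76), (-62, 73), (-43, 74), (-24, 70), (-5, 69), (13, 67), (32, 65), (50, 66), (69, 81), (88, 84), (106, 84), (130, 83)]
side [(-111, 126), (-93, 186), (-75, 185), (-56, 185), (-37, 166), (-18, 166), (1, 165), (19, 163), (38, 164), (57, 167), (75, 180), (93, 182), (112, 181), (140, 126)]
minima [(-125, 67), (-108, 103), (-87, 57), (-68, 65), (-49, 78), (-30, 70), (-12, 64), (7, 68), (26, 91), (45, 93), (63, 95), (82, 95), (100, 102), (119, 117), (152, 107)]
```

```bash
cat > go.py <<'E'
import sys
from h import *
# usage: go.py x y z(grasp pt) yaw tilt ; tilt about tool y
O=np.array([451.6,248.2]);YA=.232
def L(s,t=0,h=0): # lane coords: s horizontal along, t left, h above roller plane vertically
    a=np.array([np.cos(YA),np.sin(YA)]);n=np.array([-a[1],a[0]]);return np.r_[O+s*a+t*n,60+s*np.tan(.175)+h]
def plan(g,yaw,tilt=0):
    s=arm.sense(); R0=Ro.from_euler('xyz',s['ee_rot']); R1=Ro.from_euler('xyz',[np.pi,0,yaw])*Ro.from_euler('y',tilt)
    T=np.array(g)-180*R1.as_matrix()[:,2]; d=T-s['tool_pos']
    print('t',s['time'],'pos',s['tool_pos'].round(1),'grasp',(s['tool_pos']+180*R0.as_matrix()[:,2]).round(1),'F',s['force'].round(1),'w',round(s['grip_width'],1))
    print('rot(deg)',np.degrees((R0.inv()*R1).as_rotvec()).round(2),'| shift first(mm)',R0.inv().apply(d).round(1),'| shift after rot',R1.inv().apply(d).round(1))
E
python3 -c "
from go import *
plan([341,275.5,150],.232+np.pi); print(L(-101,52),L(-101),L(87))"
```

```text
t 0.1 pos [209.2 615.2 403.7] grasp [209.  614.9 223.7] F [-0.3  0.1  0.4] w 94.0
rot(deg) [ -0.09  -0.04 -32.07] | shift first(mm) [-234.2 -279.1   74.1] | shift after rot [ -50.2 -360.9   73.7]
[341.34987346 275.58447733  42.14232967] [353.30594221 224.97763569  42.14232967] [536.26913888 268.20342272  75.38234969]
```

>>> servo_tool(deltas=[{"rz":-10.69,"fingers":140},{"rz":-10.69,"fingers":140},{"rz":-10.69,"fingers":140},{"x":-0.008,"y":-0.055,"z":0.01,"fingers":140},{"x":-0.008,"y":-0.055,"z":0.01,"fingers":140},{"x":-0.008,"y":-0.055,"z":0.01,"fingers":140},{"x":-0.008,"y":-0.055,"z":0.01,"fingers":140},{"x":-0.008,"y":-0.055,"z":0.01,"fingers":140}], grip_force=15)

```text
invalid input at $.deltas[0]: expected keys x, y, z, rx, ry, rz, fingers
```

>>> servo_tool(deltas=[{"x":-0.005,"y":-0.043,"z":0.01,"fingers":140},{"x":-0.005,"y":-0.043,"z":0.014,"fingers":140},{"fingers":140},{"fingers":140},{"fingers":140},{"fingers":140},{"fingers":140},{"fingers":140}])

```text
invalid input at $.deltas[0]: expected keys x, y, z, rx, ry, rz, fingers
```

Run:
```python
from go import *
plan([341,275.5,150],.232+np.pi)
a,_=save('top','top1');b,_=save('side','side1')
def c(i,x,y,w,h): return cv2.resize(i[y:y+h,x:x+w,::-1],(400,300),interpolation=cv2.INTER_CUBIC)
cv2.imwrite('pics/crop2.png',np.hstack([c(a,120,240,100,75),c(b,70,185,100,75)]))
```

```text
t 0.1 pos [209.2 615.2 403.7] grasp [209.  614.9 223.7] F [-0.3  0.1  0.4] w 94.0
rot(deg) [ -0.09  -0.04 -32.07] | shift first(mm) [-234.2 -279.1   74.1] | shift after rot [ -50.2 -360.9   73.7]
```

View pics/crop2.png

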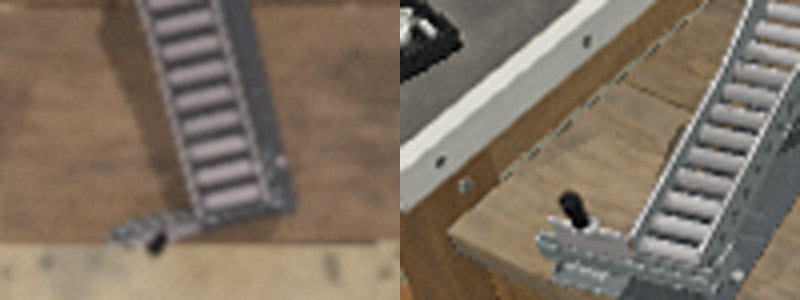

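All keys are required, so those two moves were refused. The crop still shows the black grip at top (159,300) and side (113,237), drawn out to the left of the foot. I'll make the same move with full rows.

>>> servo_tool(deltas=[{"x":0,"y":0,"z":0,"rx":0,"ry":0,"rz":-10.69,"fingers":140},{"x":0,"y":0,"z":0,"rx":0,"ry":0,"rz":-10.69,"fingers":140},{"x":0,"y":0,"z":0,"rx":0,"ry":0,"rz":-10.69,"fingers":140},{"x":-0.008,"y":-0.055,"z":0.01,"rx":0,"ry":0,"rz":0,"fingers":140},{"x":-0.008,"y":-0.055,"z":0.01,"rx":0,"ry":0,"rz":0,"fingers":140},{"x":-0.008,"y":-0.055,"z":0.01,"rx":0,"ry":0,"rz":0,"fingers":140},{"x":-0.008,"y":-0.055,"z":0.01,"rx":0,"ry":0,"rz":0,"fingers":140},{"x":-0.008,"y":-0.055,"z":0.01,"rx":0,"ry":0,"rz":0,"fingers":140}], grip_force=15)

```text
time: 1.2
tool_pos: [311.6, 355.3, 354.4]
ee_rot: [3.142, 0.0, -2.909]
force: [0.2, 0.1, 0.6]
grip_width: 42.4
finger_force: 0.0
```

>>> servo_tool(deltas=[{"x":-0.005,"y":-0.043,"z":0.01,"rx":0,"ry":0,"rz":0,"fingers":140},{"x":-0.005,"y":-0.043,"z":0.01,"rx":0,"ry":0,"rz":0,"fingers":140},{"x":0,"y":0,"z":0,"rx":0,"ry":0,"rz":0,"fingers":140},{"x":0,"y":0,"z":0,"rx":0,"ry":0,"rz":0,"fingers":140},{"x":0,"y":0,"z":0,"rx":0,"ry":0,"rz":0,"fingers":140},{"x":0,"y":0,"z":0,"rx":0,"ry":0,"rz":0,"fingers":140},{"x":0,"y":0,"z":0,"rx":0,"ry":0,"rz":0,"fingers":140},{"x":0,"y":0,"z":0,"rx":0,"ry":0,"rz":0,"fingers":140}])

```text
time: 2.2
tool_pos: [340.8, 275.8, 334.7]
ee_rot: [-3.142, 0.0, -2.909]
force: [0.5, 1.1, -0.7]
grip_width: 42.0
finger_force: 0.0
```

Run:
```python
from go import *
e1,r1=ray('top',159,300);e2,r2=ray('side',113,237)
A=np.c_[r1,-r2];x=np.linalg.lstsq(A,e2-e1,rcond=None)[0];p,q=e1+r1*x[0],e2+r2*x[1];print('grip',p.round(1),q.round(1))
plan([341,275.5,88],.232+np.pi)
save('side','side2')
b=cv2.imread('pics/side2.png');cv2.imwrite('pics/crop3.png',cv2.resize(b[160:280,60:220],(640,480),interpolation=cv2.INTER_CUBIC))
```

```text
grip [340.8 276.2  78.3] [338.1 279.2  79.2]
t 2.2 pos [340.8 275.8 334.7] grasp [340.8 275.8 154.7] F [ 0.5  1.1 -0.7] w 42.0
rot(deg) [-0.    0.    0.03] | shift first(mm) [-0.1 -0.3 66.7] | shift after rot [-0.1 -0.3 66.7]
```

View pics/crop3.png

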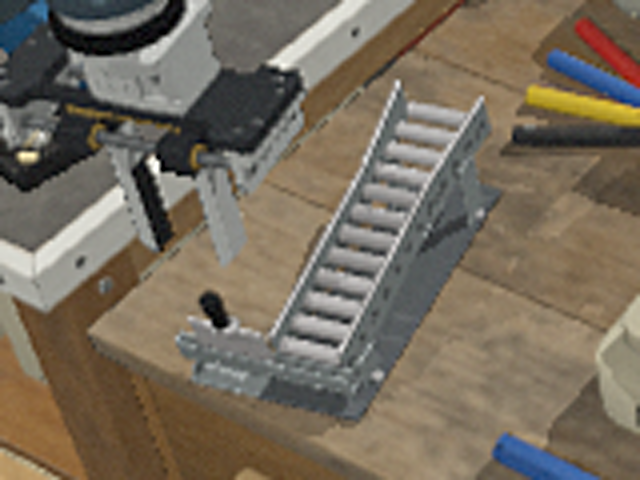

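The side view shows the fingers straddling the line of the grip at crop (215,305). It triangulates to (340,277,79), so I go down and grip.

>>> servo_tool(deltas=[{"x":0,"y":0,"z":0.022,"rx":0,"ry":0,"rz":0,"fingers":140},{"x":0,"y":0,"z":0.022,"rx":0,"ry":0,"rz":0,"fingers":140},{"x":0,"y":0,"z":0.022,"rx":0,"ry":0,"rz":0,"fingers":140},{"x":0,"y":0,"z":0,"rx":0,"ry":0,"rz":0,"fingers":140},{"x":0,"y":0,"z":0,"rx":0,"ry":0,"rz":0,"fingers":255},{"x":0,"y":0,"z":0,"rx":0,"ry":0,"rz":0,"fingers":255},{"x":0,"y":0,"z":0,"rx":0,"ry":0,"rz":0,"fingers":255},{"x":0,"y":0,"z":0,"rx":0,"ry":0,"rz":0,"fingers":255}])

```text
time: 3.25
tool_pos: [341.2, 275.7, 269.4]
ee_rot: [3.141, 0.001, -2.91]
force: [-1.1, 0.2, 2.6]
grip_width: 13.0
finger_force: 15.0
```

>>> servo_tool(deltas=[{"x":0,"y":-0.008,"z":0,"rx":0,"ry":0,"rz":0,"fingers":255},{"x":0,"y":-0.008,"z":0,"rx":0,"ry":0,"rz":0,"fingers":255},{"x":0,"y":-0.008,"z":0,"rx":0,"ry":0,"rz":0,"fingers":255},{"x":0,"y":-0.008,"z":0,"rx":0,"ry":0,"rz":0,"fingers":255},{"x":0,"y":-0.008,"z":0,"rx":0,"ry":0,"rz":0,"fingers":255},{"x":0,"y":-0.006,"z":0,"rx":0,"ry":0,"rz":0,"fingers":255},{"x":0,"y":0,"z":0,"rx":0,"ry":0,"rz":0,"fingers":255},{"x":0,"y":0,"z":0,"rx":0,"ry":0,"rz":0,"fingers":255}])

```text
time: 4.25
tool_pos: [352.1, 230.2, 269.3]
ee_rot: [-3.141, 0.001, -2.91]
force: [0.8, -1.2, 6.4]
grip_width: 12.7
finger_force: 15.0
```

>>> servo_tool(deltas=[{"x":0,"y":-0.001,"z":0,"rx":0,"ry":0,"rz":0,"fingers":255},{"x":0,"y":-0.001,"z":0,"rx":0,"ry":0,"rz":0,"fingers":255},{"x":0,"y":-0.001,"z":0,"rx":0,"ry":0,"rz":0,"fingers":255},{"x":0,"y":-0.001,"z":0,"rx":0,"ry":0,"rz":0,"fingers":255},{"x":0,"y":0,"z":0,"rx":0,"ry":0,"rz":0,"fingers":255},{"x":0,"y":0,"z":0,"rx":0,"ry":0,"rz":0,"fingers":255},{"x":0,"y":0,"z":0,"rx":0,"ry":0,"rz":0,"fingers":255},{"x":0,"y":0,"z":0,"rx":0,"ry":0,"rz":0,"fingers":255}])

```text
time: 5.25
tool_pos: [352.9, 226.5, 269.3]
ee_rot: [-3.141, 0.001, -2.91]
force: [0.3, 0.5, 5.9]
grip_width: 13.0
finger_force: 15.0
```

No stop felt yet, so I continue in small steps.

>>> servo_tool(deltas=[{"x":0,"y":-0.001,"z":0,"rx":0,"ry":0,"rz":0,"fingers":255},{"x":0,"y":-0.001,"z":0,"rx":0,"ry":0,"rz":0,"fingers":255},{"x":0,"y":-0.001,"z":0,"rx":0,"ry":0,"rz":0,"fingers":255},{"x":0,"y":0,"z":0,"rx":0,"ry":0,"rz":0,"fingers":255},{"x":0,"y":0,"z":0,"rx":0,"ry":0,"rz":0,"fingers":255},{"x":0,"y":0,"z":0,"rx":0,"ry":0,"rz":0,"fingers":255},{"x":0,"y":0,"z":0,"rx":0,"ry":0,"rz":0,"fingers":255},{"x":0,"y":0,"z":0,"rx":0,"ry":0,"rz":0,"fingers":255}])

```text
time: 6.25
tool_pos: [353.4, 224.2, 269.3]
ee_rot: [3.138, 0.002, -2.911]
force: [-1.2, 7.2, 3.3]
grip_width: 12.5
finger_force: 15.0
```

>>> servo_tool(deltas=[{"x":0,"y":0,"z":0,"rx":0,"ry":0,"rz":0,"fingers":140},{"x":0,"y":0,"z":0,"rx":0,"ry":0,"rz":0,"fingers":140},{"x":0,"y":0,"z":0,"rx":0,"ry":0,"rz":0,"fingers":140},{"x":0,"y":0,"z":-0.025,"rx":0,"ry":0,"rz":0,"fingers":140},{"x":0,"y":0,"z":-0.025,"rx":0,"ry":0,"rz":0,"fingers":140},{"x":0,"y":0,"z":-0.025,"rx":0,"ry":0,"rz":0,"fingers":60},{"x":0,"y":0,"z":-0.025,"rx":0,"ry":0,"rz":0,"fingers":60},{"x":0,"y":0,"z":0,"rx":0,"ry":0,"rz":0,"fingers":60}])

```text
time: 7.25
tool_pos: [353.5, 224.0, 370.2]
ee_rot: [3.142, 0.004, -2.91]
force: [-0.5, -0.3, -0.6]
grip_width: 68.5
finger_force: 0.0
```

Run:
```python
from go import *
plan([599.6,-253.5,150],.246+np.pi)
save('top','top3');save('side','side3')
a=cv2.imread('pics/top3.png');b=cv2.imread('pics/side3.png')
c=lambda i,x,y,w,h:cv2.resize(i[y:y+h,x:x+w],(400,300),interpolation=cv2.INTER_CUBIC)
cv2.imwrite('pics/crop4.png',np.hstack([c(a,120,240,100,75),c(b,70,185,100,75)]))
```

```text
t 7.25 pos [353.5 224.  370.2] grasp [354.2 224.2 190.2] F [-0.5 -0.3 -0.6] w 68.5
rot(deg) [ 0.    0.23 -0.81] | shift first(mm) [-129.6 -521.3   40.7] | shift after rot [-122.4 -523.    40.2]
```

View pics/crop4.png

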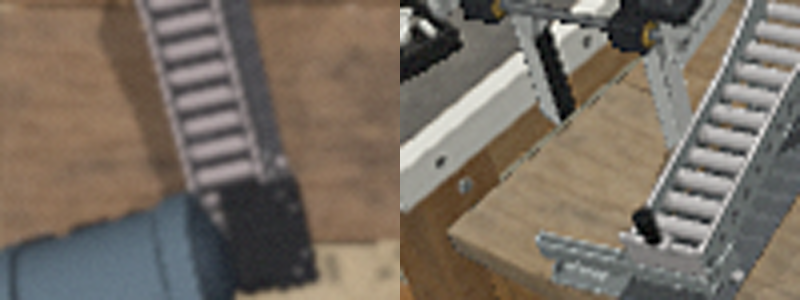

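The gate plate now lies across the foot, with the grip at side px (132,241) on the chute's centre. Next I go above the beige bossed housing.

>>> servo_tool(deltas=[{"x":-0.013,"y":-0.053,"z":0.003,"rx":0,"ry":0,"rz":0,"fingers":60},{"x":-0.013,"y":-0.053,"z":0.003,"rx":0,"ry":0,"rz":0,"fingers":60},{"x":-0.013,"y":-0.053,"z":0.003,"rx":0,"ry":0,"rz":0,"fingers":60},{"x":-0.013,"y":-0.053,"z":0.003,"rx":0,"ry":0,"rz":0,"fingers":60},{"x":-0.013,"y":-0.053,"z":0.003,"rx":0,"ry":0,"rz":0,"fingers":60},{"x":-0.013,"y":-0.053,"z":0.003,"rx":0,"ry":0,"rz":0,"fingers":60},{"x":-0.013,"y":-0.053,"z":0.003,"rx":0,"ry":0,"rz":0,"fingers":60},{"x":-0.013,"y":-0.053,"z":0.003,"rx":0,"ry":0,"rz":0,"fingers":60}])

```text
time: 8.35
tool_pos: [551.9, -166.4, 342.3]
ee_rot: [3.139, -0.002, -2.91]
force: [1.7, 0.2, 0.6]
grip_width: 72.0
finger_force: 0.0
```

>>> servo_tool(deltas=[{"x":-0.013,"y":-0.049,"z":0.008,"rx":0,"ry":0,"rz":-0.8,"fingers":60},{"x":-0.013,"y":-0.048,"z":0.008,"rx":0,"ry":0,"rz":0,"fingers":60},{"x":0,"y":0,"z":0,"rx":0,"ry":0,"rz":0,"fingers":60},{"x":0,"y":0,"z":0,"rx":0,"ry":0,"rz":0,"fingers":60},{"x":0,"y":0,"z":0,"rx":0,"ry":0,"rz":0,"fingers":60},{"x":0,"y":0,"z":0,"rx":0,"ry":0,"rz":0,"fingers":60},{"x":0,"y":0,"z":0,"rx":0,"ry":0,"rz":0,"fingers":60},{"x":0,"y":0,"z":0,"rx":0,"ry":0,"rz":0,"fingers":60}])

```text
time: 9.35
tool_pos: [600.0, -252.6, 329.0]
ee_rot: [-3.141, 0.0, -2.895]
force: [-0.4, 0.8, -0.9]
grip_width: 71.4
finger_force: 0.0
```

```bash
python3 -c "
from go import *
plan([599.6,-253.5,39],.246+np.pi)
b,_=save('side','side5');cv2.imwrite('pics/crop5.png',cv2.resize(b[190:310,250:410,::-1],(640,480),interpolation=cv2.INTER_CUBIC))"
```

```text
t 9.35 pos [ 600.  -252.6  329. ] grasp [ 600.  -252.6  149. ] F [-0.4  0.8 -0.9] w 71.4
rot(deg) [-0.02  0.02  0.01] | shift first(mm) [  0.6  -0.8 110. ] | shift after rot [  0.6  -0.8 110. ]
```

View pics/crop5.png

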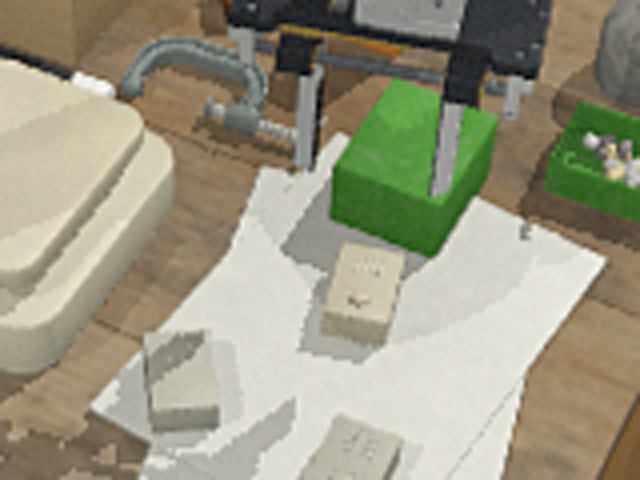

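The side view shows the fingers above the beige housing at crop (365,290), boss end toward the robot, with the green box close behind it. I check the box height before going down.

```bash
python3 -c "
from h import *
C=cloud('top',np.load('pics/top0_d.npy'));print(C[172,338],C[185,338],C[170:192,325:352,2].max())"
```

```text
[ 706.95614594 -240.39559941   61.84015305] [ 668.50729068 -239.55839346   65.11951074] 1626.6552173654113
```

>>> servo_tool(deltas=[{"x":0,"y":0,"z":0.03,"rx":0,"ry":0,"rz":0,"fingers":60},{"x":0,"y":0,"z":0.03,"rx":0,"ry":0,"rz":0,"fingers":60},{"x":0,"y":0,"z":0.03,"rx":0,"ry":0,"rz":0,"fingers":60},{"x":0,"y":0,"z":0.02,"rx":0,"ry":0,"rz":0,"fingers":60},{"x":0,"y":0,"z":0,"rx":0,"ry":0,"rz":0,"fingers":60},{"x":0,"y":0,"z":0,"rx":0,"ry":0,"rz":0,"fingers":255},{"x":0,"y":0,"z":0,"rx":0,"ry":0,"rz":0,"fingers":255},{"x":0,"y":0,"z":0,"rx":0,"ry":0,"rz":0,"fingers":255}], grip_force=20)

```text
time: 10.4
tool_pos: [600.3, -253.0, 219.7]
ee_rot: [-3.14, 0.001, -2.896]
force: [0.5, 0.3, 0.0]
grip_width: 45.7
finger_force: 0.0
```

>>> servo_tool(deltas=[{"x":0,"y":0,"z":0,"rx":0,"ry":0,"rz":0,"fingers":255},{"x":0,"y":0,"z":-0.02,"rx":0,"ry":0,"rz":0,"fingers":255},{"x":0,"y":0,"z":-0.03,"rx":0,"ry":0,"rz":0,"fingers":255},{"x":0,"y":0,"z":-0.04,"rx":0,"ry":0,"rz":0,"fingers":255},{"x":0,"y":0,"z":-0.04,"rx":0,"ry":0,"rz":0,"fingers":255},{"x":0,"y":0,"z":-0.02,"rx":0,"ry":0,"rz":0,"fingers":255},{"x":0,"y":0,"z":0,"rx":0,"ry":0,"rz":0,"fingers":255},{"x":0,"y":0,"z":0,"rx":0,"ry":0,"rz":0,"fingers":255}])

```text
time: 11.4
tool_pos: [599.5, -252.6, 366.6]
ee_rot: [3.139, -0.002, -2.896]
force: [-0.3, 0.6, -2.0]
grip_width: 42.3
finger_force: 20.0
```

```bash
python3 -c "
from go import *
# grasp point is 32 above underside
n=np.array([-np.sin(.175)*np.cos(YA),-np.sin(.175)*np.sin(YA),np.cos(.175)])
for h in (60,32): plan(L(87)+n*h,YA+np.pi,-.175)"
```

```text
t 11.4 pos [ 599.5 -252.6  366.6] grasp [ 599.  -252.2  186.6] F [-0.3  0.6 -2. ] w 42.3
rot(deg) [  0.21 -10.16   0.78] | shift first(mm) [-23.8 520.9  56.1] | shift after rot [ -6.6 521.4  56.9]
t 11.4 pos [ 599.5 -252.6  366.6] grasp [ 599.  -252.2  186.6] F [-0.3  0.6 -2. ] w 42.3
rot(deg) [  0.21 -10.16   0.78] | shift first(mm) [-28.7 520.8  83.7] | shift after rot [ -6.6 521.4  84.9]
```

>>> servo_tool(deltas=[{"x":-0.003,"y":0.055,"z":0,"rx":0,"ry":0,"rz":0,"fingers":255},{"x":-0.003,"y":0.055,"z":0,"rx":0,"ry":0,"rz":0,"fingers":255},{"x":-0.003,"y":0.055,"z":0,"rx":0,"ry":0,"rz":0,"fingers":255},{"x":-0.003,"y":0.055,"z":0,"rx":0,"ry":0,"rz":0,"fingers":255},{"x":-0.003,"y":0.055,"z":0,"rx":0,"ry":0,"rz":0,"fingers":255},{"x":-0.003,"y":0.055,"z":0,"rx":0,"ry":0,"rz":0,"fingers":255},{"x":-0.003,"y":0.055,"z":0,"rx":0,"ry":0,"rz":0,"fingers":255},{"x":-0.003,"y":0.055,"z":0,"rx":0,"ry":0,"rz":0,"fingers":255}])

```text
time: 12.4
tool_pos: [515.1, 181.3, 366.5]
ee_rot: [3.141, -0.004, -2.896]
force: [0.9, 0.2, -1.9]
grip_width: 41.8
finger_force: 20.0
```

>>> servo_tool(deltas=[{"x":0,"y":0.041,"z":0.02,"rx":0,"ry":0,"rz":0,"fingers":255},{"x":0,"y":0.04,"z":0.02,"rx":0,"ry":0,"rz":0,"fingers":255},{"x":0,"y":0,"z":0.016,"rx":0,"ry":0,"rz":0,"fingers":255},{"x":0,"y":0,"z":0,"rx":0.1,"ry":-5.08,"rz":0.4,"fingers":255},{"x":0,"y":0,"z":0,"rx":0.1,"ry":-5.08,"rz":0.4,"fingers":255},{"x":0,"y":0,"z":0,"rx":0,"ry":0,"rz":0,"fingers":255},{"x":0,"y":0,"z":0,"rx":0,"ry":0,"rz":0,"fingers":255},{"x":0,"y":0,"z":0,"rx":0,"ry":0,"rz":0,"fingers":255}])

```text
time: 13.4
tool_pos: [496.6, 258.0, 312.4]
ee_rot: [-3.139, 0.176, -2.91]
force: [0.3, -0.5, -2.1]
grip_width: 41.5
finger_force: 20.0
```

```bash
python3 -c "
from go import *
n=np.array([-np.sin(.175)*np.cos(YA),-np.sin(.175)*np.sin(YA),np.cos(.175)])
plan(L(87)+n*33,YA+np.pi,-.175)
a,_=save('top','top6');b,_=save('side','side6')
c=lambda i,x,y,w,h:cv2.resize(i[y:y+h,x:x+w,::-1],(400,300),interpolation=cv2.INTER_CUBIC)
cv2.imwrite('pics/crop6.png',np.hstack([c(a,120,200,100,75),c(b,95,155,120,90)]))"
```

```text
t 13.4 pos [496.6 258.  312.4] grasp [527.4 264.8 135.2] F [ 0.3 -0.5 -2.1] w 41.5
rot(deg) [-0.14  0.07 -0.02] | shift first(mm) [ 1.   0.9 27.5] | shift after rot [ 0.9  0.8 27.5]
```

View pics/crop6.png

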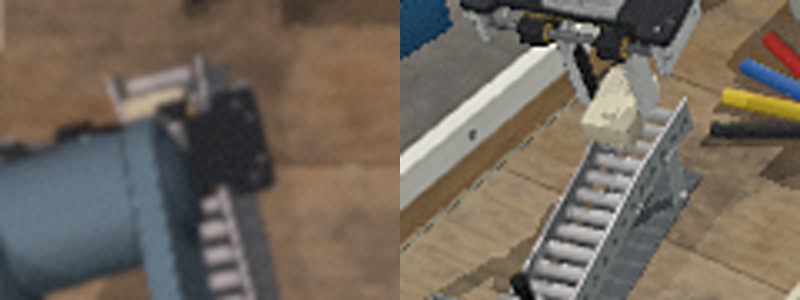

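The housing hangs over the flared end, boss end downhill and in line with the rollers (side crop (620,105)). I lower it.

>>> servo_tool(deltas=[{"x":0.001,"y":0,"z":0.008,"rx":0,"ry":0,"rz":0,"fingers":255},{"x":0,"y":0,"z":0.008,"rx":0,"ry":0,"rz":0,"fingers":255},{"x":0,"y":0,"z":0.005,"rx":0,"ry":0,"rz":0,"fingers":255},{"x":0,"y":0,"z":0.003,"rx":0,"ry":0,"rz":0,"fingers":255},{"x":0,"y":0,"z":0.002,"rx":0,"ry":0,"rz":0,"fingers":255},{"x":0,"y":0,"z":0,"rx":0,"ry":0,"rz":0,"fingers":255},{"x":0,"y":0,"z":0,"rx":0,"ry":0,"rz":0,"fingers":255},{"x":0,"y":0,"z":0,"rx":0,"ry":0,"rz":0,"fingers":255}])

```text
time: 14.5
tool_pos: [500.0, 259.1, 287.1]
ee_rot: [-3.139, 0.178, -2.91]
force: [0.4, -0.6, -1.5]
grip_width: 41.8
finger_force: 20.0
```

>>> servo_tool(deltas=[{"x":0,"y":0,"z":0.0005,"rx":0,"ry":0,"rz":0,"fingers":255},{"x":0,"y":0,"z":0.0005,"rx":0,"ry":0,"rz":0,"fingers":255},{"x":0,"y":0,"z":0.0005,"rx":0,"ry":0,"rz":0,"fingers":255},{"x":0,"y":0,"z":0.0005,"rx":0,"ry":0,"rz":0,"fingers":255},{"x":0,"y":0,"z":0,"rx":0,"ry":0,"rz":0,"fingers":255},{"x":0,"y":0,"z":0,"rx":0,"ry":0,"rz":0,"fingers":255},{"x":0,"y":0,"z":0,"rx":0,"ry":0,"rz":0,"fingers":255},{"x":0,"y":0,"z":0,"rx":0,"ry":0,"rz":0,"fingers":255}])

```text
time: 15.5
tool_pos: [500.3, 259.2, 285.0]
ee_rot: [-3.139, 0.177, -2.909]
force: [-0.1, 0.1, -1.7]
grip_width: 41.9
finger_force: 20.0
```

>>> servo_tool(deltas=[{"x":0,"y":0,"z":0.0005,"rx":0,"ry":0,"rz":0,"fingers":255},{"x":0,"y":0,"z":0.0005,"rx":0,"ry":0,"rz":0,"fingers":255},{"x":0,"y":0,"z":0.0005,"rx":0,"ry":0,"rz":0,"fingers":255},{"x":0,"y":0,"z":0.0005,"rx":0,"ry":0,"rz":0,"fingers":255},{"x":0,"y":0,"z":0,"rx":0,"ry":0,"rz":0,"fingers":255},{"x":0,"y":0,"z":0,"rx":0,"ry":0,"rz":0,"fingers":255},{"x":0,"y":0,"z":0,"rx":0,"ry":0,"rz":0,"fingers":255},{"x":0,"y":0,"z":0,"rx":0,"ry":0,"rz":0,"fingers":255}])

```text
time: 16.5
tool_pos: [501.2, 259.4, 284.3]
ee_rot: [-3.139, 0.18, -2.909]
force: [-2.1, -2.5, 6.2]
grip_width: 41.5
finger_force: 20.0
```

Contact, so I release.

>>> servo_tool(deltas=[{"x":0,"y":0,"z":-0.0005,"rx":0,"ry":0,"rz":0,"fingers":255},{"x":0,"y":0,"z":0,"rx":0,"ry":0,"rz":0,"fingers":0},{"x":0,"y":0,"z":0,"rx":0,"ry":0,"rz":0,"fingers":0},{"x":0,"y":0,"z":0,"rx":0,"ry":0,"rz":0,"fingers":0},{"x":0,"y":0,"z":-0.01,"rx":0,"ry":0,"rz":0,"fingers":0},{"x":0,"y":0,"z":-0.02,"rx":0,"ry":0,"rz":0,"fingers":0},{"x":0,"y":0,"z":-0.03,"rx":0,"ry":0,"rz":0,"fingers":0},{"x":0,"y":0,"z":-0.03,"rx":0,"ry":0,"rz":0,"fingers":0}])

```text
time: 17.5
tool_pos: [484.7, 255.8, 374.6]
ee_rot: [-3.139, 0.179, -2.909]
force: [0.4, 0.6, -0.5]
grip_width: 93.8
finger_force: 0.0
```

```bash
python3 -c "
from go import *
plan([465.5,-307.2,150],.056+np.pi)
a,_=save('top','top7');b,_=save('side','side7')
c=lambda i,x,y,w,h:cv2.resize(i[y:y+h,x:x+w,::-1],(400,300),interpolation=cv2.INTER_CUBIC)
cv2.imwrite('pics/crop7.png',np.hstack([c(a,130,213,120,90),c(b,85,170,120,90)]))"
```

```text
t 17.5 pos [484.7 255.8 374.6] grasp [516.  262.8 197.5] F [ 0.4  0.6 -0.5] w 93.8
rot(deg) [ 0.78 10.25 10.06] | shift first(mm) [ 153.8 -543.4   18.6] | shift after rot [  50.7 -561.    44.6]
```

View pics/crop7.png

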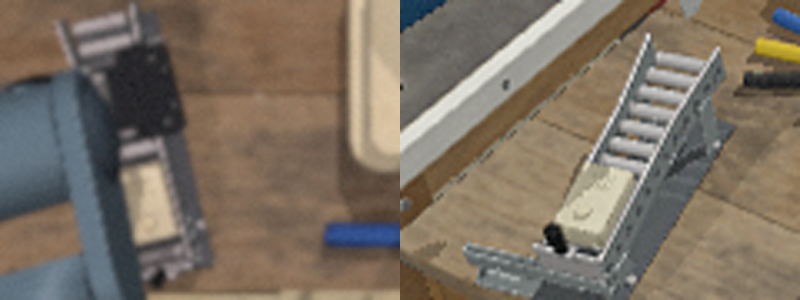

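The beige housing lies against the gate, boss end downhill (side crop (595,210)). Next is the grey bossed one.

>>> servo_tool(deltas=[{"x":0,"y":0,"z":-0.005,"rx":0.39,"ry":5.12,"rz":5.03,"fingers":60},{"x":0,"y":0,"z":0,"rx":0.39,"ry":5.12,"rz":5.03,"fingers":60},{"x":0.004,"y":-0.05,"z":0.002,"rx":0,"ry":0,"rz":0,"fingers":60},{"x":0.005,"y":-0.055,"z":0.002,"rx":0,"ry":0,"rz":0,"fingers":60},{"x":0.005,"y":-0.055,"z":0.002,"rx":0,"ry":0,"rz":0,"fingers":60},{"x":0.005,"y":-0.055,"z":0.002,"rx":0,"ry":0,"rz":0,"fingers":60},{"x":0.005,"y":-0.055,"z":0.002,"rx":0,"ry":0,"rz":0,"fingers":60},{"x":0.005,"y":-0.055,"z":0.002,"rx":0,"ry":0,"rz":0,"fingers":60}])

```text
time: 18.6
tool_pos: [472.8, -72.2, 364.8]
ee_rot: [-3.141, -0.001, -3.086]
force: [-0.1, 0.7, -1.2]
grip_width: 71.7
finger_force: 0.0
```

>>> servo_tool(deltas=[{"x":0.005,"y":-0.055,"z":0.005,"rx":0,"ry":0,"rz":0,"fingers":60},{"x":0.005,"y":-0.055,"z":0.005,"rx":0,"ry":0,"rz":0,"fingers":60},{"x":0.005,"y":-0.055,"z":0.01,"rx":0,"ry":0,"rz":0,"fingers":60},{"x":0.005,"y":-0.055,"z":0.012,"rx":0,"ry":0,"rz":0,"fingers":60},{"x":0,"y":-0.016,"z":0,"rx":0,"ry":0,"rz":0,"fingers":60},{"x":0,"y":0,"z":0,"rx":0,"ry":0,"rz":0,"fingers":60},{"x":0,"y":0,"z":0,"rx":0,"ry":0,"rz":0,"fingers":60},{"x":0,"y":0,"z":0,"rx":0,"ry":0,"rz":0,"fingers":60}])

```text
time: 19.6
tool_pos: [466.8, -305.9, 333.6]
ee_rot: [-3.141, -0.001, -3.084]
force: [0.4, 0.7, -1.0]
grip_width: 72.1
finger_force: 0.0
```

```bash
python3 -c "
from go import *
plan([465.5,-307.2,39],.056+np.pi)"
```

```text
t 19.6 pos [ 466.8 -305.9  333.6] grasp [ 466.6 -306.   153.6] F [ 0.4  0.7 -1. ] w 72.1
rot(deg) [-0.03 -0.07  0.1 ] | shift first(mm) [  1.2  -1.2 114.6] | shift after rot [  1.4  -1.2 114.6]
```

>>> servo_tool(deltas=[{"x":0.001,"y":-0.001,"z":0.03,"rx":0,"ry":0,"rz":0,"fingers":60},{"x":0,"y":0,"z":0.03,"rx":0,"ry":0,"rz":0,"fingers":60},{"x":0,"y":0,"z":0.03,"rx":0,"ry":0,"rz":0,"fingers":60},{"x":0,"y":0,"z":0.0245,"rx":0,"ry":0,"rz":0,"fingers":60},{"x":0,"y":0,"z":0,"rx":0,"ry":0,"rz":0,"fingers":60},{"x":0,"y":0,"z":0,"rx":0,"ry":0,"rz":0,"fingers":255},{"x":0,"y":0,"z":0,"rx":0,"ry":0,"rz":0,"fingers":255},{"x":0,"y":0,"z":0,"rx":0,"ry":0,"rz":0,"fingers":255}])

```text
time: 20.6
tool_pos: [465.7, -308.6, 219.8]
ee_rot: [-3.14, -0.0, -3.086]
force: [-0.6, -0.3, -0.6]
grip_width: 45.1
finger_force: 0.0
```

>>> servo_tool(deltas=[{"x":0,"y":0,"z":0,"rx":0,"ry":0,"rz":0,"fingers":255},{"x":0,"y":0,"z":-0.02,"rx":0,"ry":0,"rz":0,"fingers":255},{"x":0,"y":0,"z":-0.03,"rx":0,"ry":0,"rz":0,"fingers":255},{"x":0,"y":0,"z":-0.04,"rx":0,"ry":0,"rz":0,"fingers":255},{"x":0,"y":0,"z":-0.04,"rx":0,"ry":0,"rz":0,"fingers":255},{"x":0,"y":0,"z":-0.02,"rx":0,"ry":0,"rz":0,"fingers":255},{"x":0,"y":0,"z":0,"rx":0,"ry":0,"rz":0,"fingers":255},{"x":0,"y":0,"z":0,"rx":0,"ry":0,"rz":0,"fingers":255}])

```text
time: 21.6
tool_pos: [465.2, -308.0, 366.9]
ee_rot: [3.14, -0.004, -3.086]
force: [0.6, 0.4, -2.0]
grip_width: 41.7
finger_force: 20.0
```

```bash
python3 -c "
from go import *
n=np.array([-np.sin(.175)*np.cos(YA),-np.sin(.175)*np.sin(YA),np.cos(.175)])
plan(L(87)+n*55,YA+np.pi,-.175)"
```

```text
t 21.6 pos [ 465.2 -308.   366.9] grasp [ 464.5 -307.7  186.9] F [ 0.6  0.4 -2. ] w 41.7
rot(deg) [ -0.75 -10.2  -10.08] | shift first(mm) [-63. 564.  61.] | shift after rot [-147.8  544.4   87.2]
```

>>> servo_tool(deltas=[{"x":-0.006,"y":0.055,"z":0,"rx":0,"ry":0,"rz":0,"fingers":255},{"x":-0.006,"y":0.055,"z":0,"rx":0,"ry":0,"rz":0,"fingers":255},{"x":-0.006,"y":0.055,"z":0,"rx":0,"ry":0,"rz":0,"fingers":255},{"x":-0.006,"y":0.055,"z":0,"rx":0,"ry":0,"rz":0,"fingers":255},{"x":-0.006,"y":0.055,"z":0,"rx":0,"ry":0,"rz":0,"fingers":255},{"x":-0.006,"y":0.055,"z":0,"rx":0,"ry":0,"rz":0,"fingers":255},{"x":-0.006,"y":0.055,"z":0,"rx":0,"ry":0,"rz":0,"fingers":255},{"x":-0.006,"y":0.055,"z":0,"rx":0,"ry":0,"rz":0,"fingers":255}])

```text
time: 22.6
tool_pos: [488.3, 135.4, 366.5]
ee_rot: [-3.141, -0.005, -3.086]
force: [0.9, -0.5, -1.8]
grip_width: 41.8
finger_force: 20.0
```

>>> servo_tool(deltas=[{"x":-0.005,"y":0.042,"z":0.01,"rx":0,"ry":0,"rz":0,"fingers":255},{"x":-0.005,"y":0.041,"z":0.02,"rx":0,"ry":0,"rz":0,"fingers":255},{"x":-0.005,"y":0.041,"z":0.031,"rx":0,"ry":0,"rz":0,"fingers":255},{"x":0,"y":0,"z":0,"rx":-0.37,"ry":-5.1,"rz":-5.04,"fingers":255},{"x":0,"y":0,"z":0,"rx":-0.38,"ry":-5.1,"rz":-5.04,"fingers":255},{"x":0,"y":0,"z":0,"rx":0,"ry":0,"rz":0,"fingers":255},{"x":0,"y":0,"z":0,"rx":0,"ry":0,"rz":0,"fingers":255},{"x":0,"y":0,"z":0,"rx":0,"ry":0,"rz":0,"fingers":255}])

```text
time: 23.6
tool_pos: [497.0, 258.1, 307.1]
ee_rot: [-3.139, 0.175, -2.91]
force: [-0.3, -0.1, -0.7]
grip_width: 42.0
finger_force: 20.0
```

```bash
python3 -c "
from go import *
n=np.array([-np.sin(.175)*np.cos(YA),-np.sin(.175)*np.sin(YA),np.cos(.175)])
plan(L(90)+n*30,YA+np.pi,-.175)"
```

```text
t 23.6 pos [497.  258.1 307.1] grasp [527.7 264.8 129.9] F [-0.3 -0.1 -0.7] w 42.0
rot(deg) [-0.16  0.02 -0.03] | shift first(mm) [-2.6  0.9 25.3] | shift after rot [-2.6  0.8 25.3]
```

>>> servo_tool(deltas=[{"x":0,"y":0,"z":0.008,"rx":0,"ry":0,"rz":0,"fingers":255},{"x":0,"y":0,"z":0.008,"rx":0,"ry":0,"rz":0,"fingers":255},{"x":0,"y":0,"z":0.004,"rx":0,"ry":0,"rz":0,"fingers":255},{"x":0,"y":0,"z":0.002,"rx":0,"ry":0,"rz":0,"fingers":255},{"x":0,"y":0,"z":0.001,"rx":0,"ry":0,"rz":0,"fingers":255},{"x":0,"y":0,"z":0,"rx":0,"ry":0,"rz":0,"fingers":255},{"x":0,"y":0,"z":0,"rx":0,"ry":0,"rz":0,"fingers":255},{"x":0,"y":0,"z":0,"rx":0,"ry":0,"rz":0,"fingers":255}])

```text
time: 24.6
tool_pos: [500.9, 259.1, 285.0]
ee_rot: [-3.139, 0.177, -2.909]
force: [-0.5, -0.4, -1.2]
grip_width: 41.6
finger_force: 20.0
```

>>> servo_tool(deltas=[{"x":0,"y":0,"z":0.0005,"rx":0,"ry":0,"rz":0,"fingers":255},{"x":0,"y":0,"z":0.0005,"rx":0,"ry":0,"rz":0,"fingers":255},{"x":0,"y":0,"z":0,"rx":0,"ry":0,"rz":0,"fingers":255},{"x":0,"y":0,"z":0,"rx":0,"ry":0,"rz":0,"fingers":0},{"x":0,"y":0,"z":0,"rx":0,"ry":0,"rz":0,"fingers":0},{"x":0,"y":0,"z":0,"rx":0,"ry":0,"rz":0,"fingers":0},{"x":0,"y":0,"z":-0.02,"rx":0,"ry":0,"rz":0,"fingers":0},{"x":0,"y":0,"z":-0.03,"rx":0,"ry":0,"rz":0,"fingers":0}])

```text
time: 25.6
tool_pos: [492.1, 257.2, 333.8]
ee_rot: [-3.139, 0.175, -2.909]
force: [0.4, 0.3, 0.6]
grip_width: 88.3
finger_force: 0.0
```

>>> servo_tool(deltas=[{"x":0,"y":0,"z":-0.05,"rx":0,"ry":0,"rz":0,"fingers":0},{"x":0,"y":-0.04,"z":-0.03,"rx":0,"ry":0,"rz":0,"fingers":0},{"x":0,"y":-0.05,"z":-0.02,"rx":0,"ry":0,"rz":0,"fingers":0},{"x":0,"y":-0.05,"z":0,"rx":0,"ry":0,"rz":0,"fingers":0},{"x":0,"y":-0.05,"z":0,"rx":0,"ry":0,"rz":0,"fingers":0},{"x":0,"y":0,"z":0,"rx":0,"ry":0,"rz":0,"fingers":0},{"x":0,"y":0,"z":0,"rx":0,"ry":0,"rz":0,"fingers":0},{"x":0,"y":0,"z":0,"rx":0,"ry":0,"rz":0,"fingers":0}])

```text
time: 26.6
tool_pos: [518.7, 69.8, 432.3]
ee_rot: [-3.139, 0.177, -2.907]
force: [-0.5, 0.3, -0.2]
grip_width: 94.2
finger_force: 0.0
```

```bash
python3 -c "
from go import *
a,_=save('top','top8');b,_=save('side','side8')
c=lambda i,x,y,w,h:cv2.resize(i[y:y+h,x:x+w,::-1],(400,300),interpolation=cv2.INTER_CUBIC)
cv2.imwrite('pics/crop8.png',np.hstack([c(a,130,213,120,90),c(b,85,170,120,90)]))"
```

```text
(no output)
```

View pics/crop8.png

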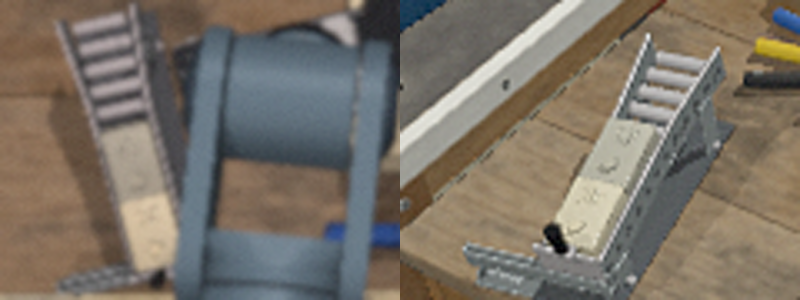

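Both housings rest flush against each other at the gate, boss ends downhill, and the grip is still at side px (132,241).

```bash
python3 -c "
from rig import arm
print(arm.close_job())"
```

```text
the job is handed in; nothing more can be done
None
```

The gate is shut against its stop, the beige bossed housing rests on it with the grey bossed one behind, both boss end downhill, and I handed the job in after about 27 s of robot time.

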